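# Sweep the dovetail waste into the scrap tray

### The job

Sweep the three wedge-shaped dovetail offcuts off the raised assembly board, over its edge, into the open scrap tray beside it, pushing them gently along the board with the closed fingers: do not pinch them, press down hard on them or lift them. Leave the drawer knob and the little jar standing where they are among them, and everything else on the bench too.

Things in the scene. Friction and masses are not known exactly. Their poses are not given: they have to be found in the camera images.
- board: raised dark-brown wooden assembly board, fixed to the bench: 300 mm along its x, 260 mm along its y, flat top 60 mm above the bench, no rim. Origin: centre of its underside, at bench height; z up
- tray: open metal scrap tray, fixed, standing against one of the two 300 mm long edges of the board (on its +y or its -y side, overhanging the board by 15 mm at each end), its axes parallel to the board's: 330 mm along x, 130 mm along y, walls 5 mm thick and 55 mm high (5 mm lower than the board's top), floor about 5 mm thick. The gap to the board is about 2 mm. Origin: centre of its underside, at bench height
- case: closed flat wooden hardware case with the tray's outline and height (330 x 130 x 55 mm) and a low wire handle on its lid (top 71 mm above the bench), fixed against the opposite edge of the board; nothing belongs on it. Origin: centre of its underside
- offcut_a: loose waste piece of a dovetail joint lying flat on the board: pale wood, a wedge 38 mm long (its x), about 28 mm wide on one end and about 20 on the other (its y), 19 mm thick (z), 18 g or so; slides easily. Origin: its centre, so 9.5 mm above the board's top
- offcut_b: loose waste piece of a dovetail joint lying flat on the board: pale wood, a wedge 38 mm long (its x), about 28 mm wide on one end and about 20 on the other (its y), 19 mm thick (z), 18 g or so; slides easily. Origin: its centre, so 9.5 mm above the board's top
- offcut_c: loose waste piece of a dovetail joint lying flat on the board: pale wood, a wedge 38 mm long (its x), about 28 mm wide on one end and about 20 on the other (its y), 19 mm thick (z), 18 g or so; slides easily. Origin: its centre, so 9.5 mm above the board's top
- knob: small turned drawer knob of the same pale wood, standing on its stem on the board, round, 32 mm across, 37 mm high; loose, to be left alone. Origin: centre of its underside
- jar: small round jar with a steel lid, standing on the board, 34 mm across, 38 mm high; loose, to be left alone. Origin: centre of its underside
- glue_bottle: white glue bottle with a yellow cap standing on the bench away from the board, 60 mm across, 195 mm high; loose, to be left alone. Origin: centre of its underside
- mallet: wooden mallet lying on the bench, 310 mm long, 60 mm high; loose, to be left alone. Origin: on its underside
- square: try square lying on the bench, 175 mm long, 18 mm high; loose, to be left alone. Origin: on its underside
- plane: small hand plane on the bench, 170 mm long, 60 mm high; loose, to be left alone. Origin: centre of its underside

How it is judged:
At the end, for the whole second after the job is handed in: All three offcuts lie at rest inside the scrap tray (centre within its walls and below its rim, less than 55 mm above the bench); the knob and the jar stand upright (within 0.3 rad) on the board and they and the other loose things are within 20 mm of where they began (x of offcut_a in the frame of tray between -0.162 and 0.162 m and y of offcut_a in the frame of tray between -0.062 and 0.062 m and z of each of offcut_a, offcut_b, offcut_c in the frame of tray below 0.055 m and linear speed of each of offcut_a, offcut_b, offcut_c below 0.02 m/s and x of offcut_b in the frame of tray between -0.162 and 0.162 m and y of offcut_b in the frame of tray between -0.062 and 0.062 m and x of offcut_c in the frame of tray between -0.162 and 0.162 m and y of offcut_c in the frame of tray between -0.062 and 0.062 m and distance of each of knob, jar, glue_bottle, mallet, square, plane from where it was at the start of the episode below 0.02 m and angle between each of knob, jar's own z axis and vertical below 0.3 rad); the robot touches nothing.
It fails at once if a waste piece was lifted off the board (30 mm or more above where it lies) (height (world z) of any of offcut_a, offcut_b, offcut_c above 0.1 m).
It fails at once if a waste piece was pinched or pressed hard (over 15 N from the fingers) (contact force between the fingers and offcut_a above 15 N or contact force between the fingers and offcut_b above 15 N or contact force between the fingers and offcut_c above 15 N).
It fails at once if the knob or the jar was shoved over 20 mm or tipped over 0.3 rad (distance of any of knob, jar from where it was at the start of the episode above 0.02 m or angle between any of knob, jar's own z axis and vertical above 0.3 rad).
It fails at once if another loose thing on the bench was shoved over 20 mm (distance of any of glue_bottle, mallet, square, plane from where it was at the start of the episode above 0.02 m).
It also fails if it takes over 58 s, if anything falls off the work surface, if the arm or the gripper's body presses on something with over 40 N, if the wrist force passes 120 N, or if a joint passes its speed limit or range.

### The arm

A 6-joint arm with a two-finger parallel gripper is mounted at the origin on the work surface. World frame = base frame: x ahead of the robot, y to its left, z up, the work surface at z = 0. Lengths are in m, angles in rad, forces in N, time in s.
With the tool pointing down it reaches from about 0.3 to 0.875 m from the base axis. Payload 6.4 kg.
Tool frame: the origin (TCP) lies between the finger pads; the fingertips stand 19 mm ahead of it and the grasp point (between the pads) is the TCP; z points along the fingers, y is the direction in which the jaws open and shut (so a half turn about z gives the same grasp; the last joint's range is limited). The gripper opens to 85 mm and grips with 20 to 120 N. Pads are 22 mm wide; open, the fingers measure 114 mm over their backs; the gripper's body (76 mm by 85 mm) begins 54 mm behind the grasp point. The pads swing forward as they close: fully open they stand 13 mm farther back than shut.
Start: joints at [-1.546, 0.181, 1.607, -0, 1.354, -0.206], TCP at [0.132, -0.56, 0.25] pointing down, gripper open.
Joint ranges: [-2.99, 2.99], [-0.89, 2.07], [0.3, 2.58], [-1.14, 4.28], [0, 2.63], [-3.12, 3.12]. Speed limits (rad/s): [2.57, 2.57, 3.01, 3.14, 3.14, 3.14].

### API

Orientations are given as a unit quaternion [w, x, y, z].
In Python, from bench import env gives the robot as it stands.
- The arm moves only by the shell command python3 -m jog 'ROWS' [FORCE]. ROWS is JSON, a list of rows, each a list of 3 entries, a list of its own where there are three numbers: the shift along the world's x, y, z scaled (see below), then the turn, a rotation vector about the world's x, y, z scaled (see below), then the opening, from 0 (shut) to 1 (fully open). A call has 1 to 20 rows; each row is the pose to reach, as a shift and turn from the pose measured when the call began, turning the shorter way round; what a row does not reach only later rows make up. The controller multiplies each number of a shift by 50 cm and each number of a turn by pi rad. A row lasts 1/12 s, in which the tool goes at most 41.7 mm and 7.16 degrees, less where a joint would pass 70% of its speed; a pose out of reach is approached as far as the arm can. A call with a number of a shift or a turn outside -1 to 1 is refused whole. A call with a gripper value outside its range is refused whole. The fingers move at their own pace and stop on an object; FORCE is the grip in N (left out, the last holds). Time passes only in rows, so rows that repeat a pose let the fingers close. It gives the time, the measured TCP pose, the force and the opening at its end, in the units of the state.
- env.sense(): the state, without advancing time (a new reading comes with each control period).
- env.grab_frame(name): name is "side" or "top" or "wrist"; returns the picture (480x640x3 uint8, blue, green, red); there is no depth.
- env.camera_info(name): a dict with "K" (3x3 intrinsics, pixels), "dist_coeffs" ([k1, k2, p1, p2, k3] as OpenCV has them; the pictures are not rectified), "R" (3x3) and "t" (3): a world point X has camera coordinates R X + t; the wrist camera has in their place "T_tool_cam" (4x4, takes a point from camera to tool coordinates, whose origin is the TCP and whose axes are the flange's). Camera axes: x right, y down, z forward; pixel columns grow to the right and rows downward; lengths in m; the calibration is good to about 2 mm. A picture is of the moment at which its call begins: read the wrist's pose just before it. camera_info takes no time and is no camera call.
- env.hand_in(): hands the job in, once; it reports no verdict.
Trained networks look in the newest picture that a camera, given by its name, has taken for a name from the list of things; names that differ only in an ending like _2 or _b are one class to them, and where a whole thing is asked for, a point or a joint stands for the part that bears it (a point fixed in the world has none). Each returns a list of dicts, best first, with "conf" (0 to 1); they miss things now and then, are a little off and sometimes report something else, mostly with a low value. They report only what shows in the picture. A call takes as long as a camera call.
- env.outline_of(camera, target): "region" (480x640 bool, what is visible of it) and "rect" ([centre column, centre row, width, height] in pixels, round what is visible of it).
- env.spot_point(camera, target): "location" ([column, row] in pixels: a listed point, or the origin of a listed thing).
The state is a dict: "time_s": time; "q": joint angles; "qvel": joint speeds; "tau": joint torques, N m; "position": TCP position; "tcp_rot": TCP orientation; "ft_force": force on the tool from outside, world axes, zero at the start; "ft_torque": the same for the moment, N m; "finger_gap": finger opening in m.
Only numpy, scipy, OpenCV 4.12 (cv2) and the standard library are available. Lean on these libraries where they do the work, as an engineer would, in place of code of your own. Each camera call takes 0.05 s, during which the arm holds its last target.

## Working session

There is one attempt and no reset: what is moved stays moved. The work goes in short steps, Python scripts to look and compute and a shell command to move; the robot and the scene stay as the last step left them, time stands still between calls to the robot, and variables do not carry over. Pictures are saved under pics/ and viewed, and the job is handed in when it is done.

```bash
ls; mkdir -p pics
python3 - <<'E'
from bench import env
import cv2
for c in ("side","top","wrist"):
    s=env.sense(); f=env.grab_frame(c); cv2.imwrite(f"pics/{c}0.png",f)
    i=env.camera_info(c); print(c,{k:(v.tolist() if hasattr(v,'tolist') else v) for k,v in i.items()})
print(env.sense())
E
```

```text
pics
side {'K': [[456.0856688801612, 0.0, 321.4552373072905], [0.0, 456.0856688801612, 238.82425557296315], [0.0, 0.0, 1.0]], 'dist_coeffs': [-0.0036720345875582605, 0.0, 0.0, 0.0, 0.0], 'R': [[0.9913519511681916, -0.12903585412032714, 0.023896804523964237], [-0.05989783308088731, -0.606944927242384, -0.7924835044888636], [0.11676283016111355, 0.7841987016350984, -0.6094250059249228]], 't': [-0.5067279447781201, 0.11306752114059294, 1.375570663736896]}
top {'K': [[598.7692652013984, 0.0, 328.2739081146226], [0.0, 598.7692652013984, 239.32937461024528], [0.0, 0.0, 1.0]], 'dist_coeffs': [-0.05084089880135596, 0.0, 0.0, 0.0, 0.0], 'R': [[-0.10769061151481928, -0.9941801303207177, 0.002932689387788464], [-0.9709603187188733, 0.10454063396907191, -0.21519134583595212], [0.2136323750392437, -0.02602161264844119, -0.9765675010004513]], 't': [0.05625153423768908, 0.5138996503455987, 1.390654813275174]}
wrist {'K': [[431.61793828891524, 0.0, 318.684494138438], [0.0, 431.61793828891524, 237.68529377222063], [0.0, 0.0, 1.0]], 'dist_coeffs': [-0.10745943727807925, 0.0, 0.0, 0.0, 0.0], 'T_tool_ca
[... 269 characters left out ...]
4696], [0.0, 0.0, 0.0, 1.0]]}
{'time_s': 0.15, 'q': array([-1.54627313e+00,  1.81384422e-01,  1.60774240e+00, -3.30687614e-05,
        1.35379226e+00, -2.06306032e-01]), 'qvel': array([ 0.00019856, -0.00201225, -0.00348808, -0.00055239,  0.00069437,
       -0.00015471]), 'tau': array([ 2.86525483e-04, -4.45265293e+01, -3.51691926e+01, -3.12976908e-04,
        5.90608150e-03,  6.68258622e-06]), 'position': array([ 0.13154577, -0.55935901,  0.24960056]), 'tcp_rot': array([-6.61939497e-04,  9.93346493e-01,  1.15162077e-01,  4.41196970e-05]), 'ft_force': array([-0.2742324 , -0.29603313,  0.39382594]), 'ft_torque': array([-0.04318424, -0.02310841, -0.00973638]), 'finger_gap': 0.08526804730049257}
```

View pics/side0.png

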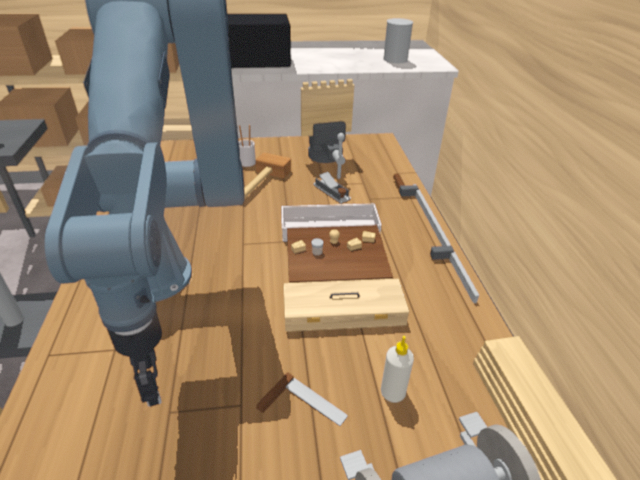

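View pics/top0.png

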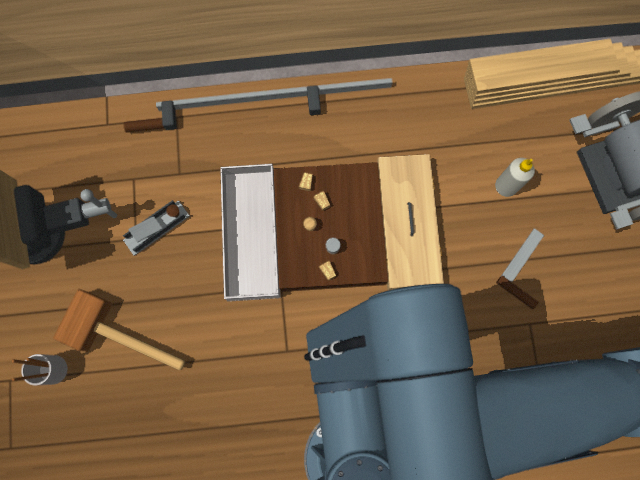

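View pics/wrist0.png

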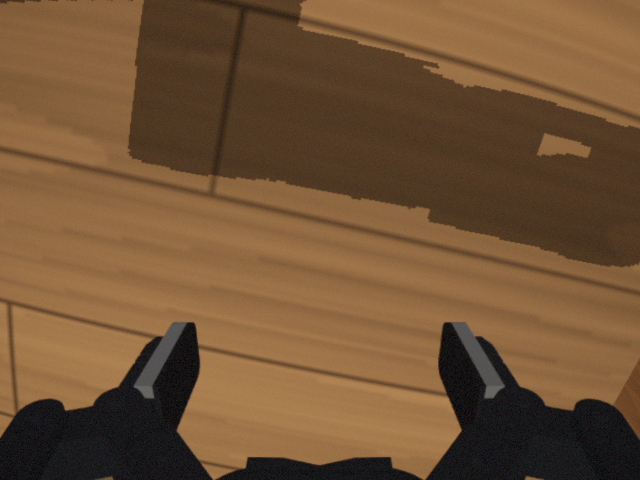

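Top view: the tray is on the left (columns 222–280), which is world +y, and the case is on the right. The offcuts are near (306,181), (322,200) and (328,270), the knob near (311,224) and the jar near (333,245). Next I'll measure them.

```bash
cat > h.py <<'E'
from bench import env
import numpy as np, cv2
from scipy.spatial.transform import Rotation as Rn
def cam(c,s=None):
    i=env.camera_info(c); K=np.array(i["K"]);d=np.array(i["dist_coeffs"])
    if c=="wrist":
        T=np.array(i["T_tool_cam"]); q=s["tcp_rot"]; Rw=Rn.from_quat([q[1],q[2],q[3],q[0]]).as_matrix()
        Rc=Rw@T[:3,:3]; p=Rw@T[:3,3]+s["position"]; return K,d,Rc,p
    R=np.array(i["R"]);t=np.array(i["t"]); return K,d,R.T,-R.T@t
def onplane(c,px,z,s=None):
    K,d,Rc,p=cam(c,s)
    u=cv2.undistortPoints(np.array(px,float).reshape(-1,1,2),K,d).reshape(-1,2)
    r=np.c_[u,np.ones(len(u))]@Rc.T
    return p+r*((z-p[2])/r[:,2])[:,None]
def ray(c,px,s=None):
    K,d,Rc,p=cam(c,s)
    u=cv2.undistortPoints(np.array(px,float).reshape(-1,1,2),K,d).reshape(-1,2)[0]
    r=Rc@np.r_[u,1]; return p,r/np.linalg.norm(r)
def tri(rays):
    A=sum(np.eye(3)-np.outer(r,r) for p,r in rays); b=sum((np.eye(3)-np.outer(r,r))@p for p,r in rays)
    return np.linalg.solve(A,b)
E
python3 - <<'E'
from h import *
Z={"offcut_a":.0695,"knob":.06,"jar":.06,"board":0,"tray":0,"case":0,"glue_bottle":0,"mallet":0,"square":0,"plane":0}
for c in ("top","side"):
    env.grab_frame(c)
    for n,z in Z.items():
        for d in env.spot_point(c,n)[:4]:
            if d["conf"]>.3: print(c,n,round(d["conf"],2),np.round(d["location"],1),onplane(c,d["location"],z)[0].round(4))
    if c=="top":
        for n in ("board","tray","case","offcut_a","knob","jar"):
            for d in env.outline_of(c,n)[:3]:
                if d["conf"]<.3: continue
                m=d["region"].astype(np.uint8); cs=max(cv2.findContours(m,0,2)[0],key=cv2.contourArea)
                r=cv2.minAreaRect(cs); b=cv2.boxPoints(r)
                z={"board":.06,"tray":.055,"case":.055,"offcut_a":.079,"knob":.09,"jar":.098}[n]
                print("outl",n,round(d["conf"],2),onplane(c,b,z)[:,:2].round(3).tolist(),"area",m.sum(),"rect",np.round(d["rect"],1))
print(env.sense()["time_s"])
E
```

```text
top offcut_a 0.61 [329.5 268.3] [0.4438 0.0058 0.0695]
top offcut_a 0.55 [319.4 201.9] [0.6087 0.0125 0.0695]
top offcut_a 0.5 [308.9 180.5] [0.6656 0.0324 0.0695]
top knob 0.71 [309.3 225. ] [0.5563 0.0427 0.06  ]
top jar 0.49 [331.5 246.8] [ 0.497  -0.0049  0.06  ]
top board 0.82 [331.5 232.7] [ 0.5453 -0.0107  0.    ]
top tray 0.78 [249.7 232. ] [0.5692 0.194  0.    ]
top tray 0.53 [128.4 339.1] [0.3338 0.5104 0.    ]
top case 0.64 [403.2 221.7] [ 0.5543 -0.1942  0.    ]
top case 0.53 [130.  340.2] [0.3308 0.5065 0.    ]
top glue_bottle 0.86 [502.8 184.3] [ 0.6255 -0.4638  0.    ]
top glue_bottle 0.37 [309.3 227.7] [0.5642 0.0436 0.    ]
top mallet 0.62 [127.8 338.5] [0.3354 0.5118 0.    ]
top mallet 0.54 [319.8 201.2] [0.6304 0.01   0.    ]
top square 0.95 [513.6 294.6] [ 0.3407 -0.442   0.    ]
top plane 0.63 [158.9 227.8] [0.6048 0.4222 0.    ]
outl board 0.98 [[0.71, 0.122], [0.699, -0.149], [0.391, -0.128], [0.403, 0.13]] area 12274 rect [330.5 227.5 116.3 127. ]
outl tray 0.63 [[0.734, 0.257], [0.726, 0.115], [0.385, 0.129], [0.393, 0.264]] area 7415 rect [249.3 230.8  61.8 
[... 637 characters left out ...]
[301.2 245.1] [0.4492 0.0194 0.0695]
side offcut_a 0.6 [368.2 235.9] [0.6649 0.0452 0.0695]
side offcut_a 0.53 [354.1 245.6] [0.611  0.0008 0.0695]
side knob 0.54 [331.4 240.1] [0.5475 0.0473 0.06  ]
side jar 0.59 [317.  253.3] [ 0.4943 -0.0133  0.06  ]
side board 0.92 [336.9 265.6] [ 0.5592 -0.0077  0.    ]
side tray 0.98 [332.3 228. ] [0.5743 0.1919 0.    ]
side case 0.58 [345.9 308.9] [ 0.5555 -0.1946 -0.    ]
side glue_bottle 0.71 [391.  390.7] [ 0.6166 -0.4678  0.    ]
side mallet 0.96 [258.6 184.6] [0.3254 0.5094 0.    ]
side square 0.6 [277.1 390.9] [ 0.3489 -0.4378  0.    ]
side square 0.45 [332.3 190.3] [0.6114 0.4401 0.    ]
side plane 0.62 [332.2 192.5] [0.6086 0.424  0.    ]
1.55
```

```bash
python3 -m jog '[[[0.5,0.8,0.1],[0,0,0.413],0],[[0.5,0.8,0.1],[0,0,0.413],0],[[0.5,0.8,0.1],[0,0,0.413],0],[[0.5,0.8,0.1],[0,0,0.413],0],[[0.5,0.8,0.1],[0,0,0.413],0],[[0.5,0.8,0.1],[0,0,0.413],0],[[0.5,0.8,0.1],[0,0,0.413],0],[[0.5,0.8,0.1],[0,0,0.413],0],[[0.5,0.8,0.1],[0,0,0.413],0],[[0.5,0.8,0.1],[0,0,0.413],0],[[0.5,0.8,0.1],[0,0,0.413],0],[[0.5,0.8,0.1],[0,0,0.413],0],[[0.5,0.8,0.1],[0,0,0.413],0]]' 20
```

```text
time_s: 2.63
position: [0.3831, -0.1569, 0.3011]
tcp_rot: [0.001, 0.72, 0.694, 0.001]
ft_force: [-0.2, -1.0, -0.0]
finger_gap: 0.0005
```

```bash
python3 -m jog '[[[0.33,0.27,0],[0,0,0],0],[[0.33,0.27,0],[0,0,0],0],[[0.33,0.27,0],[0,0,0],0],[[0.33,0.27,0],[0,0,0],0],[[0.33,0.27,0],[0,0,0],0],[[0.33,0.27,0],[0,0,0],0],[[0.33,0.27,0],[0,0,0],0],[[0.33,0.27,0],[0,0,0],0]]'
cat > look.py <<'E'
import sys
from h import *
s=env.sense(); f=env.grab_frame("wrist"); cv2.imwrite(sys.argv[1],f)
Z={"offcut_a":.0695,"knob":.06,"jar":.06}
H={"offcut_a":.079,"knob":.09,"jar":.098,"board":.06,"tray":.055}
for n,z in Z.items():
    for d in env.spot_point("wrist",n)[:4]:
        if d["conf"]>.3: print(n,round(d["conf"],2),np.round(d["location"],1),onplane("wrist",d["location"],z,s)[0].round(4))
for n,z in H.items():
    for d in env.outline_of("wrist",n)[:4]:
        if d["conf"]<.3: continue
        m=d["region"].astype(np.uint8); cs=max(cv2.findContours(m,0,2)[0],key=cv2.contourArea)
        w=onplane("wrist",cs.reshape(-1,2),z,s)[:,:2].astype(np.float32)
        r=cv2.minAreaRect(w)
        print("outl",n,round(d["conf"],2),"c",np.round(r[0],4),"size",np.round(r[1],3),"ang",round(r[2],1),"bbox",w.min(0).round(4),w.max(0).round(4))
print(s["position"].round(4),env.sense()["time_s"])
E
python3 look.py pics/w1.png
```

```text
time_s: 3.3
position: [0.5477, -0.0227, 0.3004]
tcp_rot: [0.0, 0.72, 0.694, -0.0]
ft_force: [0.0, -1.0, 0.3]
finger_gap: 0.0003
offcut_a 0.79 [462.  111.8] [0.6652 0.0407 0.0695]
offcut_a 0.65 [392.4 156.4] [0.6089 0.0061 0.0695]
knob 0.94 [322.7 114.6] [0.5528 0.0409 0.06  ]
knob 0.54 [253.7 176.6] [ 0.4921 -0.0083  0.06  ]
jar 0.94 [254.5 177. ] [ 0.4928 -0.0087  0.06  ]
outl offcut_a 0.88 c [0.4404 0.012 ] size [0.044 0.026] ang 24.5 bbox [ 0.4163 -0.0045] [0.4633 0.0314]
outl offcut_a 0.81 c [0.6603 0.0399] size [0.027 0.043] ang 68.9 bbox [0.6375 0.0245] [0.6833 0.0588]
outl offcut_a 0.72 c [0.6093 0.0073] size [0.039 0.031] ang 26.0 bbox [ 0.587  -0.0097] [0.6314 0.0281]
outl knob 0.58 c [0.5531 0.042 ] size [0.031 0.031] ang 24.4 bbox [0.5377 0.0264] [0.5687 0.0576]
outl jar 0.78 c [ 0.4965 -0.0045] size [0.039 0.033] ang 41.1 bbox [ 0.4775 -0.0227] [0.514  0.0139]
outl board 0.98 c [ 0.5542 -0.0054] size [0.261 0.3  ] ang 87.3 bbox [ 0.4003 -0.141 ] [0.7099 0.1314]
outl tray 0.62 c [0.5606 0.1283] size [0.012 0.329] ang 88.1 bbox [0.3963 0.117 ] [0.725 0.14 ]
[ 0.5477 -0.0227  0.3004] 3.75
```

View pics/w1.png

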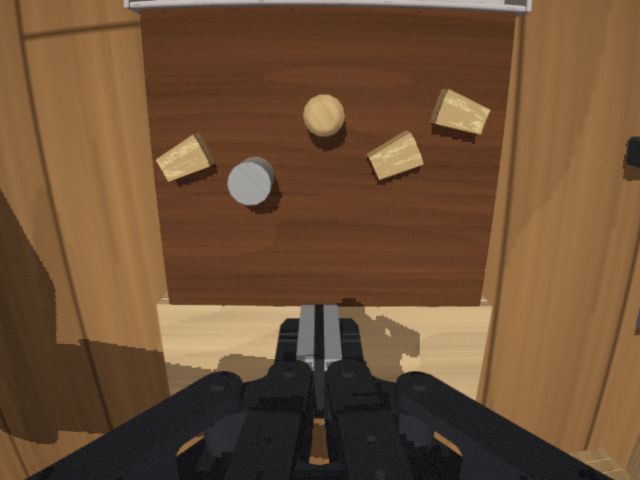

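The wrist view has +x to the right and +y up. It shows three offcuts at (183,159), (396,156) and (462,112), the knob at (323,115), the jar at (251,182), and the tray rim at the top edge. In this heading the closed tip is only about 14 mm wide. I'll turn a quarter so the 22 mm side does the pushing, and start with the right-hand piece.

```bash
python3 -m jog '[[[0.234,-0.03,-0.3],[0,0,-0.502],0],[[0.234,-0.03,-0.3],[0,0,-0.502],0],[[0.234,-0.03,-0.3],[0,0,-0.502],0],[[0.234,-0.03,-0.3],[0,0,-0.502],0],[[0.234,-0.03,-0.3],[0,0,-0.502],0],[[0.234,-0.03,-0.3],[0,0,-0.502],0],[[0.234,-0.03,-0.3],[0,0,-0.502],0],[[0.234,-0.03,-0.3],[0,0,-0.502],0],[[0.234,-0.03,-0.3],[0,0,-0.502],0],[[0.234,-0.03,-0.3],[0,0,-0.502],0],[[0.234,-0.03,-0.3],[0,0,-0.502],0],[[0.234,-0.03,-0.3],[0,0,-0.502],0],[[0.234,-0.03,-0.3],[0,0,-0.502],0],[[0.234,-0.03,-0.3],[0,0,-0.502],0],[[0.234,-0.03,-0.3],[0,0,-0.502],0]]'
python3 look.py pics/w2.png
```

```text
time_s: 5.0
position: [0.6648, -0.0375, 0.1514]
tcp_rot: [0.001, 1.0, -0.021, -0.0]
ft_force: [-0.6, 0.3, -0.5]
finger_gap: -0.0001
offcut_a 0.79 [238.8 351.7] [0.6115 0.0082 0.0695]
offcut_a 0.75 [171.2 271.3] [0.6619 0.0387 0.0695]
knob 0.64 [199.2 421.6] [0.5527 0.0423 0.06  ]
outl offcut_a 0.72 c [0.6179 0.0069] size [0.04  0.034] ang 19.7 bbox [ 0.5985 -0.0122] [0.6411 0.0257]
outl offcut_a 0.7 c [0.6651 0.0361] size [0.03  0.047] ang 66.4 bbox [0.6416 0.0193] [0.6893 0.0586]
outl knob 0.46 c [0.5641 0.039 ] size [0.004 0.024] ang 41.1 bbox [0.5556 0.0297] [0.5724 0.0477]
outl board 0.84 c [ 0.621  -0.0081] size [0.26  0.186] ang 87.6 bbox [ 0.5337 -0.1408] [0.7176 0.1247]
outl tray 0.66 c [0.6018 0.1404] size [0.068 0.275] ang 70.5 bbox [0.4833 0.0872] [0.7312 0.2182]
[ 0.6648 -0.0375  0.1514] 5.45
```

View pics/w2.png

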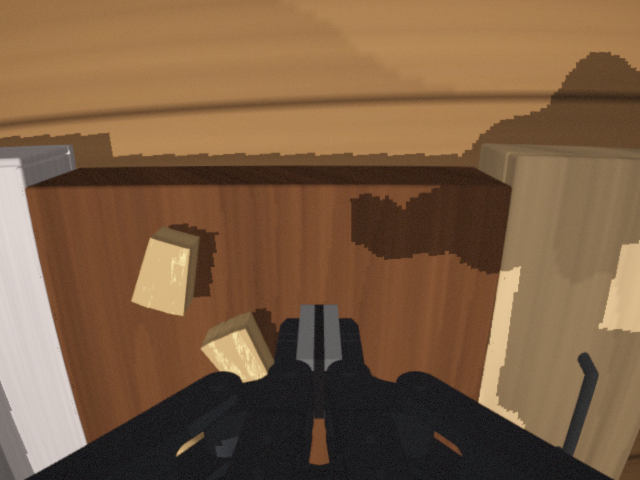

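```bash
python3 -m jog '[[[0,0,-0.06],[0,0,0],0],[[0,0,-0.12],[0,0,0],0],[[0,0,-0.133],[0,0,0],0],[[0,0,-0.133],[0,0,0],0],[[0.001,0.02,-0.133],[0,0,0],0],[[0.002,0.04,-0.133],[0,0,0],0],[[0.003,0.05,-0.133],[0,0,0],0],[[0.003,0.06,-0.133],[0,0,0],0],[[0.004,0.07,-0.133],[0,0,0],0],[[0.004,0.08,-0.133],[0,0,0],0],[[0.005,0.09,-0.133],[0,0,0],0],[[0.005,0.1,-0.133],[0,0,0],0],[[0.006,0.11,-0.133],[0,0,0],0],[[0.006,0.12,-0.133],[0,0,0],0],[[0.007,0.13,-0.133],[0,0,0],0],[[0.007,0.14,-0.133],[0,0,0],0]]'
python3 look.py pics/w3.png; python3 -c "
from h import *
f=env.grab_frame('side');cv2.imwrite('pics/s3.png',cv2.resize(f[180:320,240:440],(800,560),interpolation=2))"
```

```text
time_s: 6.78
position: [0.6684, 0.033, 0.0849]
tcp_rot: [0.001, 1.0, -0.022, -0.0]
ft_force: [0.2, -0.5, -0.2]
finger_gap: -0.0
offcut_a 0.61 [252.7 348.2] [0.6608 0.057  0.0695]
outl offcut_a 0.83 c [0.6717 0.0566] size [0.022 0.038] ang 76.3 bbox [0.6529 0.0435] [0.69   0.0702]
outl board 0.74 c [ 0.6584 -0.0145] size [0.28  0.142] ang 76.6 bbox [ 0.5571 -0.1341] [0.7214 0.1215]
outl tray 0.59 c [0.6472 0.147 ] size [0.065 0.193] ang 70.2 bbox [0.5673 0.0959] [0.734  0.2104]
[0.6684 0.033  0.0849] 7.2333
```

View pics/w3.png

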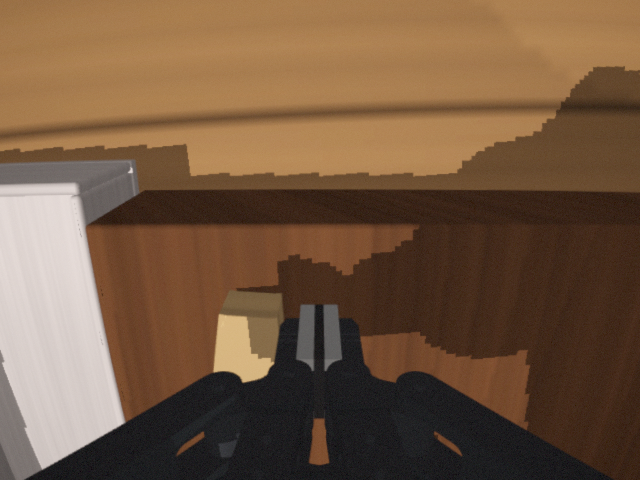

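View pics/s3.png

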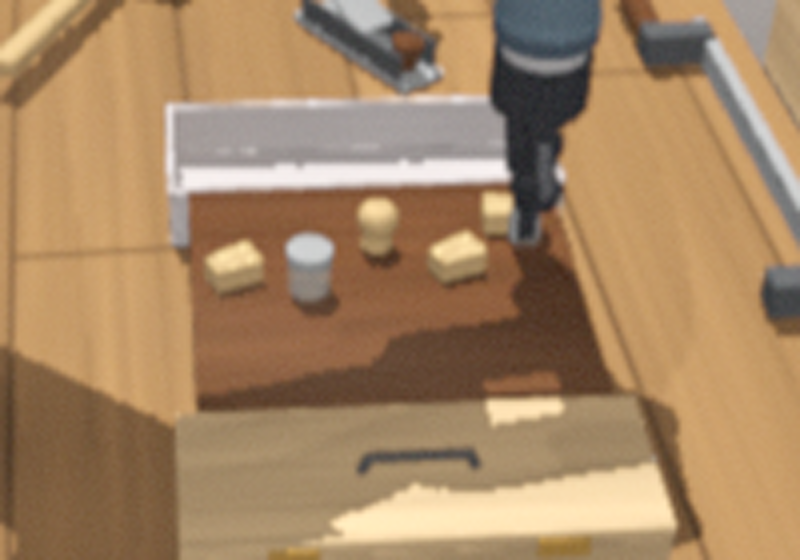

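The piece is lying flat against the finger at (250,345), and the other things haven't moved. Pushing on over the edge.

```bash
python3 -m jog '[[[0,0.012,0],[0,0,0],0],[[0.001,0.024,0],[0,0,0],0],[[0.002,0.036,0],[0,0,0],0],[[0.002,0.048,0],[0,0,0],0],[[0.003,0.06,0],[0,0,0],0],[[0.003,0.072,0],[0,0,0],0],[[0.004,0.084,0],[0,0,0],0],[[0.004,0.096,0],[0,0,0],0],[[0.005,0.108,0],[0,0,0],0],[[0.005,0.12,0],[0,0,0],0],[[0.006,0.132,0],[0,0,0],0],[[0.006,0.144,0],[0,0,0],0],[[0.007,0.156,0],[0,0,0],0],[[0.008,0.168,0],[0,0,0],0],[[0.008,0.18,0],[0,0,0],0],[[0.009,0.192,0],[0,0,0],0],[[0.009,0.196,0],[0,0,0],0],[[0.009,0.196,0],[0,0,0],0]]'
python3 look.py pics/w4.png; python3 -c "
from h import *
f=env.grab_frame('side');cv2.imwrite('pics/s4.png',cv2.resize(f[180:320,240:440],(800,560),interpolation=2))"
```

```text
time_s: 8.78
position: [0.6728, 0.1311, 0.0849]
tcp_rot: [0.001, 1.0, -0.022, -0.0]
ft_force: [0.5, -0.2, -0.6]
finger_gap: -0.0002
offcut_a 0.89 [277.9 299.4] [0.6854 0.1439 0.0695]
offcut_a 0.63 [595.3 433.1] [0.6104 0.0087 0.0695]
outl offcut_a 0.97 c [0.6189 0.0107] size [0.061 0.03 ] ang 30.1 bbox [ 0.5911 -0.0103] [0.6477 0.0384]
outl offcut_a 0.77 c [0.6895 0.1435] size [0.014 0.034] ang 80.2 bbox [0.6728 0.1344] [0.7068 0.1527]
outl knob 0.37 c [0.6306 0.0209] size [0.056 0.028] ang 28.8 bbox [0.6052 0.0011] [0.6566 0.0459]
outl board 0.94 c [0.6402 0.0492] size [0.196 0.123] ang 15.3 bbox [ 0.5616 -0.0361] [0.723  0.1218]
outl tray 0.94 c [0.6656 0.187 ] size [0.129 0.14 ] ang 87.5 bbox [0.5982 0.1198] [0.7369 0.2545]
[0.6728 0.1311 0.0849] 9.2333
```

View pics/w4.png

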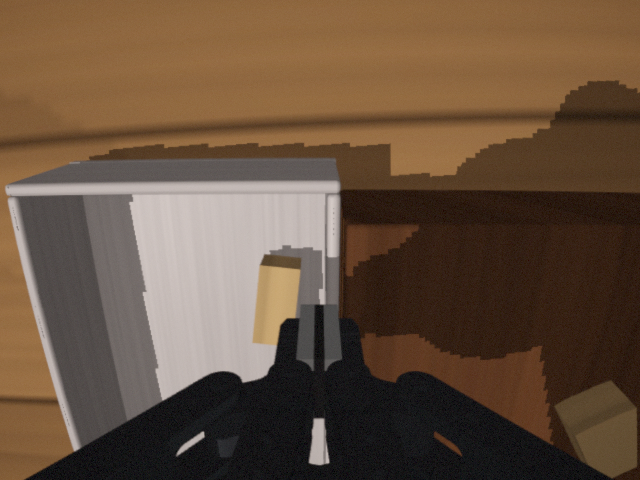

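View pics/s4.png

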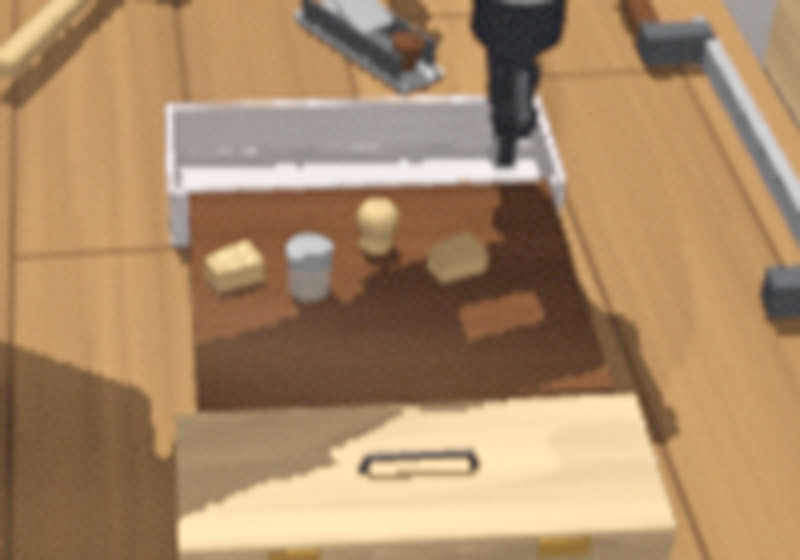

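The first piece is lying in the tray at (278,300). Now the middle one: lift, move behind it, lower.

```bash
python3 -m jog '[[[0,0,0.07],[0,0,0],0],[[0,0,0.13],[0,0,0],0],[[-0.03,-0.08,0.14],[0,0,0],0],[[-0.06,-0.16,0.14],[0,0,0],0],[[-0.09,-0.24,0.14],[0,0,0],0],[[-0.115,-0.32,0.14],[0,0,0],0],[[-0.126,-0.372,0.14],[0,0,0],0],[[-0.126,-0.372,0.14],[0,0,0],0],[[-0.126,-0.372,0.07],[0,0,0],0],[[-0.126,-0.372,0.01],[0,0,0],0],[[-0.126,-0.372,0],[0,0,0],0],[[-0.126,-0.372,0],[0,0,0],0]]'
python3 look.py pics/w5.png
```

```text
time_s: 10.28
position: [0.6079, -0.0549, 0.0825]
tcp_rot: [0.0, 1.0, -0.022, -0.003]
ft_force: [0.4, 0.2, 1.3]
finger_gap: -0.0001
offcut_a 0.92 [148.5 329.9] [0.6108 0.0069 0.0695]
knob 0.58 [106.2 428.9] [0.5536 0.0425 0.06  ]
outl offcut_a 0.85 c [0.6136 0.0022] size [0.042 0.038] ang 25.1 bbox [ 0.5885 -0.0163] [0.6394 0.0263]
outl knob 0.66 c [0.5773 0.0365] size [0.01  0.049] ang 31.4 bbox [0.5607 0.0136] [0.5908 0.0549]
outl board 0.75 c [ 0.6067 -0.0133] size [0.248 0.195] ang 87.5 bbox [ 0.5147 -0.1408] [0.7067 0.1147]
[ 0.6079 -0.0549  0.0825] 10.7333
```

View pics/w5.png

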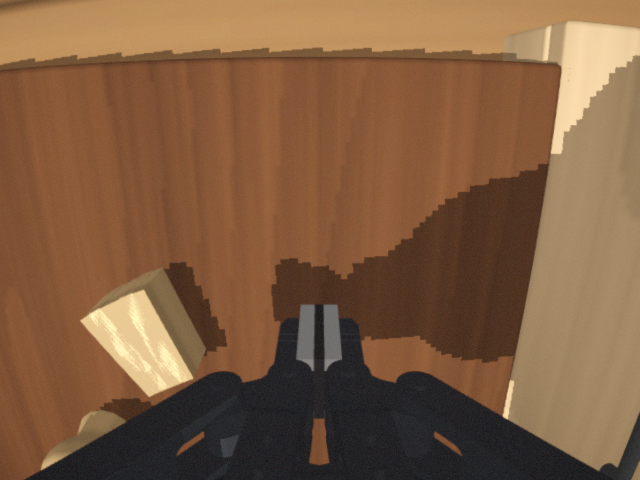

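```bash
python3 -m jog '[[[0.003,0.03,0.004],[0,0,0],0],[[0.004,0.045,0.004],[0,0,0],0],[[0.005,0.055,0.004],[0,0,0],0],[[0.005,0.065,0.004],[0,0,0],0],[[0.006,0.075,0.004],[0,0,0],0],[[0.006,0.085,0.004],[0,0,0],0],[[0.007,0.095,0.004],[0,0,0],0],[[0.007,0.105,0.004],[0,0,0],0],[[0.008,0.115,0.004],[0,0,0],0],[[0.008,0.125,0.004],[0,0,0],0],[[0.009,0.135,0.004],[0,0,0],0],[[0.009,0.145,0.004],[0,0,0],0]]'
python3 look.py pics/w6.png
```

```text
time_s: 11.73
position: [0.6151, 0.017, 0.088]
tcp_rot: [0.001, 1.0, -0.022, 0.001]
ft_force: [0.6, -0.7, -0.1]
finger_gap: 0.0
offcut_a 0.69 [249.3 325.7] [0.6155 0.042  0.0695]
offcut_a 0.62 [ 38.4 196.3] [0.6695 0.1129 0.0695]
knob 0.74 [248.9 325.6] [0.61   0.0441 0.06  ]
outl offcut_a 0.92 c [0.6199 0.0399] size [0.042 0.032] ang 15.4 bbox [0.5973 0.0277] [0.6429 0.0588]
outl offcut_a 0.62 c [0.6716 0.1154] size [0.014 0.029] ang 84.4 bbox [0.6567 0.1085] [0.6859 0.1233]
outl board 0.57 c [ 0.6085 -0.0076] size [0.259 0.192] ang 87.4 bbox [ 0.5067 -0.1348] [0.7096 0.1242]
outl tray 0.69 c [0.6112 0.1355] size [0.055 0.23 ] ang 71.6 bbox [0.5107 0.0918] [0.7251 0.1978]
[0.6151 0.017  0.088 ] 12.1833
```

View pics/w6.png

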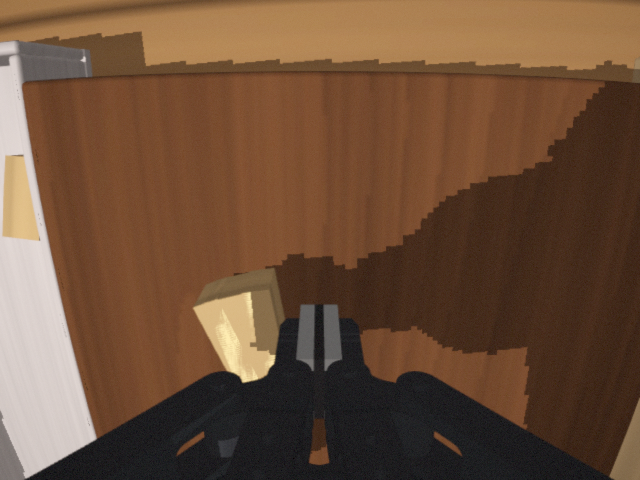

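```bash
python3 -m jog '[[[0.001,0.01,-0.005],[0,0,0],0],[[0.002,0.022,-0.005],[0,0,0],0],[[0.003,0.034,-0.005],[0,0,0],0],[[0.003,0.046,-0.005],[0,0,0],0],[[0.004,0.058,-0.005],[0,0,0],0],[[0.004,0.07,-0.005],[0,0,0],0],[[0.005,0.082,-0.005],[0,0,0],0],[[0.005,0.094,-0.005],[0,0,0],0],[[0.006,0.106,-0.005],[0,0,0],0],[[0.007,0.118,-0.005],[0,0,0],0],[[0.007,0.13,-0.005],[0,0,0],0],[[0.008,0.142,-0.005],[0,0,0],0],[[0.008,0.154,-0.005],[0,0,0],0],[[0.009,0.166,-0.005],[0,0,0],0],[[0.009,0.178,-0.005],[0,0,0],0],[[0.01,0.19,-0.005],[0,0,0],0],[[0.01,0.202,-0.005],[0,0,0],0],[[0.011,0.214,-0.005],[0,0,0],0],[[0.011,0.23,-0.005],[0,0,0],0],[[0.011,0.23,-0.005],[0,0,0],0]]'
python3 look.py pics/w7.png
```

```text
time_s: 13.85
position: [0.6204, 0.1329, 0.0855]
tcp_rot: [0.001, 1.0, -0.022, 0.001]
ft_force: [-0.3, 0.7, 0.2]
finger_gap: -0.0002
offcut_a 0.97 [288.  297.3] [0.6334 0.1421 0.0695]
offcut_a 0.89 [274.6 193.6] [0.6718 0.144  0.0695]
knob 0.55 [517.2 431.9] [0.5537 0.0429 0.06  ]
outl offcut_a 0.87 c [0.6367 0.1399] size [0.014 0.034] ang 81.4 bbox [0.6208 0.1314] [0.6539 0.1486]
outl offcut_a 0.75 c [0.6729 0.1441] size [0.014 0.029] ang 79.0 bbox [0.6582 0.135 ] [0.6875 0.1535]
outl knob 0.78 c [0.5811 0.0465] size [0.039 0.007] ang 52.4 bbox [0.5673 0.0329] [0.5923 0.0637]
outl board 0.77 c [0.6056 0.055 ] size [0.231 0.127] ang 14.0 bbox [ 0.5087 -0.0347] [0.7097 0.1243]
outl tray 0.74 c [0.6346 0.1884] size [0.13  0.186] ang 87.2 bbox [0.5447 0.1196] [0.7298 0.2569]
[0.6204 0.1329 0.0855] 14.3
```

View pics/w7.png

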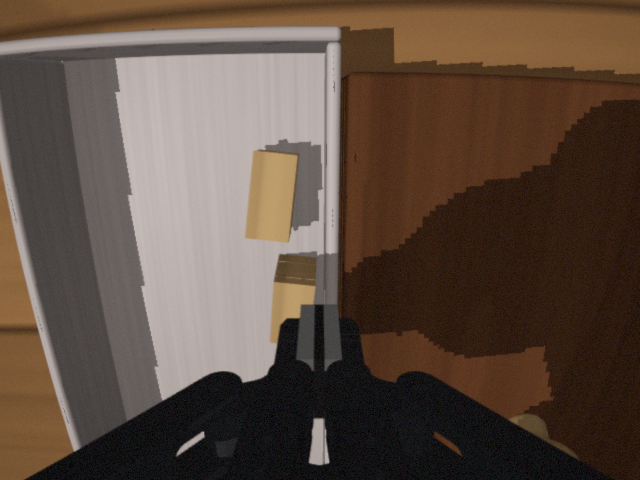

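Two are in the tray, at (272,196) and (295,300). On to the left piece, staying high over the knob and jar and looking before I lower.

```bash
python3 -m jog '[[[0,0,0.08],[0,0,0],0],[[0,0,0.16],[0,0,0],0],[[-0.05,-0.06,0.2],[0,0,0],0],[[-0.1,-0.11,0.2],[0,0,0],0],[[-0.15,-0.16,0.2],[0,0,0],0],[[-0.2,-0.21,0.2],[0,0,0],0],[[-0.25,-0.26,0.2],[0,0,0],0],[[-0.3,-0.31,0.2],[0,0,0],0],[[-0.35,-0.36,0.2],[0,0,0],0],[[-0.36,-0.376,0.2],[0,0,0],0],[[-0.36,-0.376,0.2],[0,0,0],0],[[-0.36,-0.376,0.2],[0,0,0],0]]'
python3 look.py pics/w8.png
```

```text
time_s: 15.3
position: [0.441, -0.0574, 0.186]
tcp_rot: [0.002, 1.0, -0.024, 0.001]
ft_force: [-0.2, -0.0, -0.2]
finger_gap: -0.0001
offcut_a 0.8 [199.4 252.2] [0.4362 0.013  0.0695]
knob 0.76 [123.9  50.8] [0.5535 0.0439 0.06  ]
jar 0.63 [223.6 154. ] [ 0.4925 -0.0063  0.06  ]
jar 0.39 [518.6  48.3] [ 0.5446 -0.1754  0.06  ]
outl offcut_a 0.66 c [0.4401 0.0087] size [0.041 0.034] ang 24.9 bbox [ 0.4163 -0.0088] [0.464  0.0308]
outl knob 0.96 c [0.5521 0.0384] size [0.039 0.031] ang 73.0 bbox [0.5371 0.0188] [0.5687 0.0575]
outl jar 0.85 c [ 0.4956 -0.0087] size [0.032 0.038] ang 40.7 bbox [ 0.477  -0.0282] [0.5119 0.0101]
outl board 0.94 c [ 0.4944 -0.0026] size [0.259 0.18 ] ang 87.2 bbox [ 0.3997 -0.1353] [0.5906 0.1303]
outl tray 0.62 c [0.4622 0.1278] size [0.045 0.146] ang 74.0 bbox [0.3962 0.1202] [0.5387 0.1698]
[ 0.441  -0.0574  0.186 ] 15.75
```

View pics/w8.png

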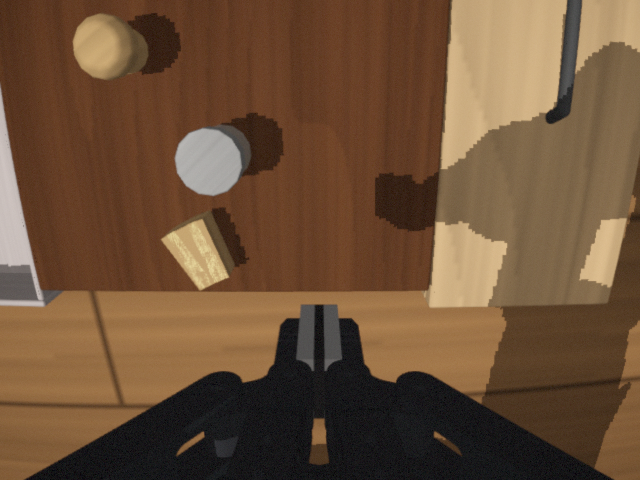

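The knob (110,47), jar (212,160) and left piece (199,252) are where they started. Lowering and pushing the last piece.

```bash
python3 -m jog '[[[-0.004,0,-0.06],[0,0,0],0],[[-0.004,0,-0.12],[0,0,0],0],[[-0.004,0,-0.18],[0,0,0],0],[[-0.004,0,-0.202],[0,0,0],0],[[-0.004,0,-0.202],[0,0,0],0],[[-0.003,0.025,-0.202],[0,0,0],0],[[-0.002,0.045,-0.202],[0,0,0],0],[[-0.002,0.055,-0.202],[0,0,0],0],[[-0.001,0.065,-0.202],[0,0,0],0],[[-0.001,0.075,-0.202],[0,0,0],0],[[0,0.085,-0.202],[0,0,0],0],[[0,0.095,-0.202],[0,0,0],0],[[0.001,0.105,-0.202],[0,0,0],0],[[0.001,0.115,-0.202],[0,0,0],0],[[0.002,0.125,-0.202],[0,0,0],0],[[0.002,0.135,-0.202],[0,0,0],0],[[0.003,0.145,-0.202],[0,0,0],0]]'
python3 look.py pics/w9.png; python3 -c "
from h import *
f=env.grab_frame('side');cv2.imwrite('pics/s9.png',cv2.resize(f[180:320,240:440],(800,560),interpolation=2))"
```

```text
time_s: 17.17
position: [0.4421, 0.0164, 0.0843]
tcp_rot: [0.001, 1.0, -0.022, 0.0]
ft_force: [0.2, -0.5, 0.5]
finger_gap: 0.0001
offcut_a 0.98 [245.7 333.2] [0.4415 0.0423 0.0695]
knob 0.76 [216.6   4.7] [0.5541 0.0426 0.06  ]
jar 0.91 [372.9 185. ] [ 0.4932 -0.0061  0.06  ]
outl offcut_a 0.83 c [0.4486 0.0419] size [0.042 0.03 ] ang 1.9 bbox [0.4276 0.0271] [0.47   0.0571]
outl knob 0.81 c [0.5435 0.0422] size [0.032 0.013] ang 85.4 bbox [0.5367 0.0258] [0.5513 0.0576]
outl jar 0.64 c [ 0.4947 -0.0053] size [0.036 0.034] ang 65.0 bbox [ 0.4771 -0.023 ] [0.5136 0.0103]
outl board 0.74 c [ 0.4818 -0.002 ] size [0.259 0.154] ang 87.5 bbox [ 0.3994 -0.1282] [0.5643 0.1304]
outl tray 0.93 c [0.4538 0.131 ] size [0.04  0.131] ang 72.1 bbox [0.3958 0.1258] [0.5222 0.17  ]
outl tray 0.37 c [ 0.4835 -0.0135] size [0.047 0.05 ] ang 87.8 bbox [ 0.4582 -0.0368] [0.5089 0.0097]
[0.4421 0.0164 0.0843] 17.6167
```

View pics/w9.png

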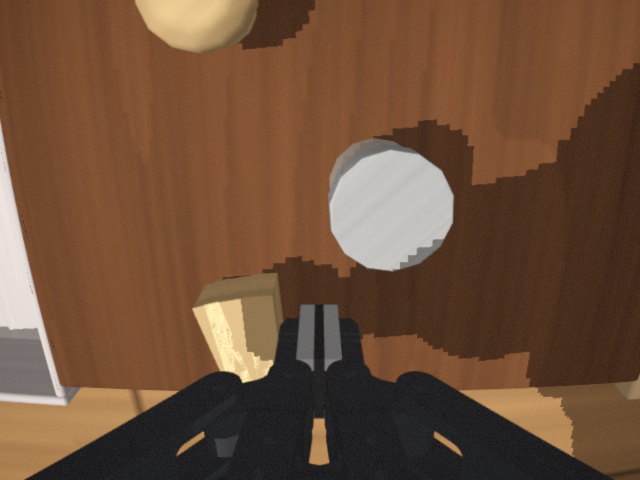

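View pics/s9.png

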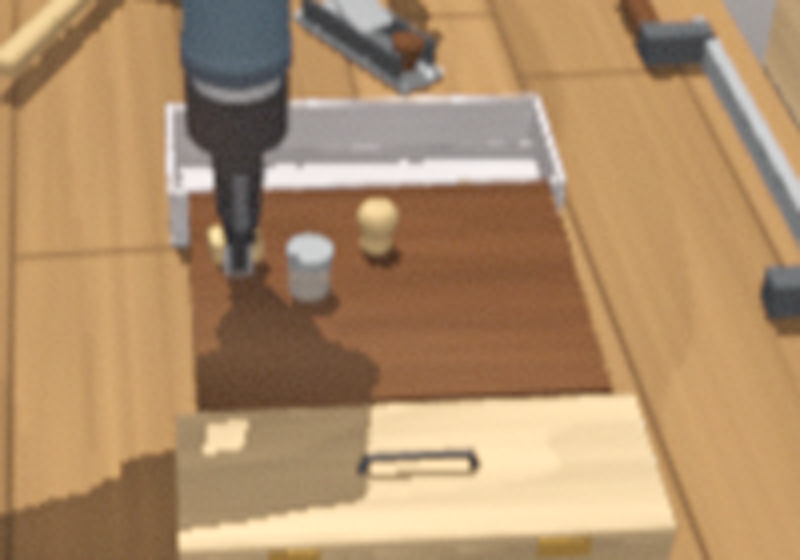

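The piece is aligned and centred on the finger, and the jar hasn't moved. Finishing the push.

```bash
python3 -m jog '[[[0.001,0.012,0.001],[0,0,0],0],[[0.001,0.025,0.001],[0,0,0],0],[[0.002,0.038,0.001],[0,0,0],0],[[0.002,0.05,0.001],[0,0,0],0],[[0.003,0.062,0.001],[0,0,0],0],[[0.003,0.075,0.001],[0,0,0],0],[[0.004,0.088,0.001],[0,0,0],0],[[0.004,0.1,0.001],[0,0,0],0],[[0.005,0.112,0.001],[0,0,0],0],[[0.005,0.125,0.001],[0,0,0],0],[[0.006,0.138,0.001],[0,0,0],0],[[0.007,0.15,0.001],[0,0,0],0],[[0.007,0.162,0.001],[0,0,0],0],[[0.008,0.175,0.001],[0,0,0],0],[[0.008,0.188,0.001],[0,0,0],0],[[0.009,0.2,0.001],[0,0,0],0],[[0.01,0.212,0.001],[0,0,0],0],[[0.01,0.225,0.001],[0,0,0],0],[[0.011,0.24,0.001],[0,0,0],0],[[0.011,0.252,0.001],[0,0,0],0]]'
python3 look.py pics/w10.png
```

```text
time_s: 19.33
position: [0.4478, 0.1425, 0.0848]
tcp_rot: [0.001, 1.0, -0.022, 0.001]
ft_force: [0.3, 1.0, 0.1]
finger_gap: -0.0002
offcut_a 0.58 [277.8 281.7] [0.4674 0.1549 0.0695]
knob 0.73 [598.2  18.9] [0.5534 0.0424 0.06  ]
outl offcut_a 0.77 c [0.4719 0.1547] size [0.015 0.033] ang 86.5 bbox [0.4554 0.1464] [0.4886 0.1621]
outl knob 0.65 c [0.5453 0.0591] size [0.018 0.022] ang 3.6 bbox [0.5372 0.0477] [0.5548 0.0704]
outl knob 0.58 c [0.4769 0.1533] size [0.013 0.03 ] ang 86.5 bbox [0.4618 0.1457] [0.4922 0.1599]
outl board 0.57 c [0.4829 0.063 ] size [0.136 0.153] ang 88.5 bbox [ 0.4047 -0.0031] [0.5591 0.132 ]
outl tray 0.97 c [0.4835 0.195 ] size [0.13  0.171] ang 87.6 bbox [0.3998 0.1269] [0.5715 0.263 ]
[0.4478 0.1425 0.0848] 19.7833
```

View pics/w10.png

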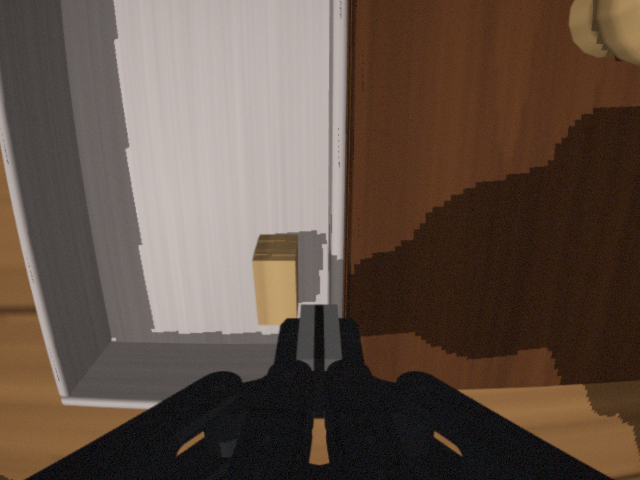

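All three are in. Lifting clear for a check from above, keeping the wrist over the board.

```bash
python3 -m jog '[[[0,0,0.08],[0,0,0],0],[[0,0,0.16],[0,0,0],0],[[0,0,0.24],[0,0,0],0],[[0.05,0,0.32],[0,0,0],0],[[0.1,0,0.4],[0,0,0],0],[[0.15,0,0.46],[0,0,0],0],[[0.2,0,0.5],[0,0,0],0],[[0.2,0,0.5],[0,0,0],0],[[0.2,0,0.5],[0,0,0],0],[[0.2,0,0.5],[0,0,0],0]]'
python3 look.py pics/w11.png; python3 -c "
from h import *
f=env.grab_frame('top');cv2.imwrite('pics/t11.png',f)
for n in ('glue_bottle','mallet','square','plane'):
    for d in env.spot_point('top',n)[:1]: print(n,d['conf'],onplane('top',d['location'],0)[0].round(3))
f=env.grab_frame('side');cv2.imwrite('pics/s11.png',f)
for n in ('glue_bottle','mallet','square','plane'):
    for d in env.spot_point('side',n)[:1]: print(n,d['conf'],onplane('side',d['location'],0)[0].round(3))
"
```

```text
time_s: 20.62
position: [0.5469, 0.1413, 0.3335]
tcp_rot: [0.001, 1.0, -0.023, -0.001]
ft_force: [0.0, 0.5, -0.7]
finger_gap: -0.0
offcut_a 0.94 [309.8 119.2] [0.6062 0.1443 0.0695]
offcut_a 0.8 [300.6  60.4] [0.6556 0.1496 0.0695]
offcut_a 0.78 [300.9 268.2] [0.4656 0.1603 0.0695]
knob 0.7 [422.1 173.4] [0.552  0.0422 0.06  ]
jar 0.61 [466.3 230.8] [ 0.4934 -0.0036  0.06  ]
outl offcut_a 0.98 c [0.6084 0.1445] size [0.017 0.037] ang 80.7 bbox [0.5898 0.1338] [0.6263 0.1551]
outl offcut_a 0.97 c [0.4714 0.1582] size [0.016 0.041] ang 87.0 bbox [0.4506 0.1491] [0.492  0.1674]
outl offcut_a 0.91 c [0.6561 0.1489] size [0.018 0.037] ang 81.6 bbox [0.6375 0.1382] [0.6752 0.1596]
outl knob 0.75 c [0.5537 0.0426] size [0.032 0.033] ang 1.0 bbox [0.5376 0.0264] [0.5696 0.0591]
outl jar 0.91 c [ 0.4992 -0.0005] size [0.049 0.033] ang 51.6 bbox [ 0.4776 -0.0236] [0.5203 0.0194]
outl jar 0.59 c [0.6095 0.1439] size [0.016 0.033] ang 81.2 bbox [0.5927 0.134 ] [0.6265 0.1529]
outl board 0.72 c [ 0.5542 -0.004 ] size [0.263 0.301] ang 87.7 bbox [ 0.3998 -0.1405] [0.7042 0.132 ]
outl tray 0.98 c [0.5545 0.1922] size [0.131 0.312] ang 87.4 bbox [0.3983 0.1205] [0.7134 0.2632]
[0.5469 0.1413 0.3335] 21.0667
glue_bottle 0.74 [ 0.626 -0.469  0.   ]
mallet 0.77 [0.326 0.509 0.   ]
square 0.87 [ 0.341 -0.447  0.   ]
plane 0.82 [0.604 0.421 0.   ]
glue_bottle 0.69 [ 0.618 -0.473  0.   ]
mallet 0.75 [0.327 0.519 0.   ]
square 0.76 [ 0.347 -0.444 -0.   ]
plane 0.93 [0.612 0.421 0.   ]
```

View pics/w11.png

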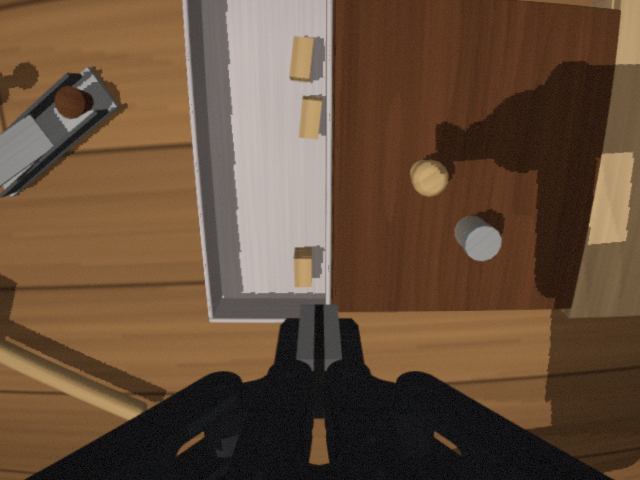

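View pics/s11.png

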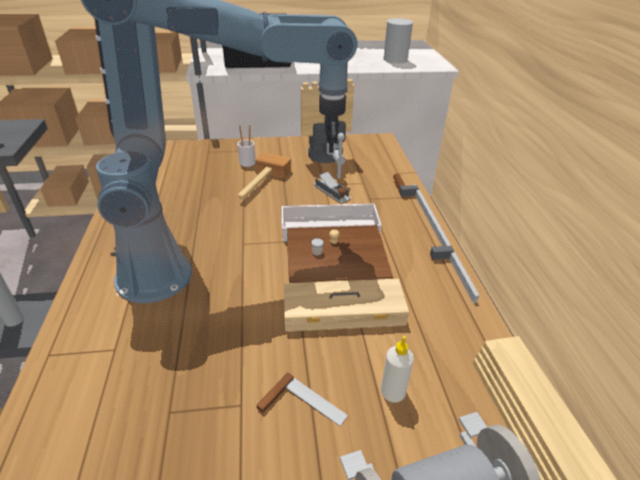

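The wrist view shows all three offcuts inside the tray, at (302,58), (311,118) and (303,267). The knob (429,178) and jar (480,238) are standing where they were, and the arm is clear.

```bash
python3 -c "
from bench import env
print(env.hand_in())"
```

```text
the job is handed in; nothing more can be done
None
```

I swept the three offcuts one at a time over the +y edge into the tray. I used the closed fingers with the tips about 5–6 mm above the board, moving at about 0.06–0.075 m/s. I handed in at about 21 s, with the arm raised clear of everything; no verdict was reported.

**Last checks:**
- **Offcuts:** the last wrist picture shows all three inside the tray walls. I estimate the one nearest the wall is about 45 mm off the tray's centre line, against a limit of 62 mm. I didn't measure their heights in the tray, but the pictures show them lying on its floor.
- **Knob and jar:** both are standing, within about 5 mm of the first estimates, which is measurement noise.
- **Other loose things:** the glue bottle, mallet, square and plane came out within about 10 mm of their first estimates in both fixed cameras. They look unmoved, and the robot never went near them.
- **Forces:** wrist readings at the end of each move stayed at noise level, about 1 N or less.

**Detections that disagreed:** the networks gave a few false hits, such as a piece labelled "knob" or "jar". They also put the third piece's x anywhere from 0.436 to 0.449 m. I settled these against the pictures.

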